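# Clear and load the sloped drying rack, then start its fan

## Task

First pick the black rubber offcuts out of the lanes of the sloped drying rack and put them all in the grey waste bin. Then put every sample carrier on the rack, one to a lane and fin up, letting it go lengthways on the open upper part so that it slides down under the clear cover to the stop; when all are down against the stop, swing the fan lever fully over to its other side. Never tip a carrier over, and leave the jar, the beaker and the dish where they are.

Things in the scene. Friction and masses are not known exactly. Their poses are not given: they have to be found in the camera images.
- carrier1: loose sample carrier (may be absent): flat aluminium tray 64 (x) x 42 (y) x 8 mm with an upright grip fin along its middle, 40 mm long (x), 10 mm wide (y), from 8 to 34 mm above the underside; two dark film strips on top. 50-100 g. Origin: centre of the underside, z up. Both ends alike. Starts flat on the pad, fin up, x within 0.8 rad of the pad's. Slides down the deck by its own weight.
- carrier2: loose sample carrier (may be absent): flat aluminium tray 64 (x) x 42 (y) x 8 mm with an upright grip fin along its middle, 40 mm long (x), 10 mm wide (y), from 8 to 34 mm above the underside; two dark film strips on top. 50-100 g. Origin: centre of the underside, z up. Both ends alike. Starts flat on the pad, fin up, x within 0.8 rad of the pad's. Slides down the deck by its own weight.
- carrier3: loose sample carrier (may be absent): flat aluminium tray 64 (x) x 42 (y) x 8 mm with an upright grip fin along its middle, 40 mm long (x), 10 mm wide (y), from 8 to 34 mm above the underside; two dark film strips on top. 50-100 g. Origin: centre of the underside, z up. Both ends alike. Starts flat on the pad, fin up, x within 0.8 rad of the pad's. Slides down the deck by its own weight.
- carrier4: loose sample carrier (may be absent): flat aluminium tray 64 (x) x 42 (y) x 8 mm with an upright grip fin along its middle, 40 mm long (x), 10 mm wide (y), from 8 to 34 mm above the underside; two dark film strips on top. 50-100 g. Origin: centre of the underside, z up. Both ends alike. Starts flat on the pad, fin up, x within 0.8 rad of the pad's. Slides down the deck by its own weight.
- carrier5: loose sample carrier (may be absent): flat aluminium tray 64 (x) x 42 (y) x 8 mm with an upright grip fin along its middle, 40 mm long (x), 10 mm wide (y), from 8 to 34 mm above the underside; two dark film strips on top. 50-100 g. Origin: centre of the underside, z up. Both ends alike. Starts flat on the pad, fin up, x within 0.8 rad of the pad's. Slides down the deck by its own weight.
- offcut1: loose black rubber offcut (may be absent): foot 34 (x) x 26 (y) x 14 mm, and on it a step 22 x 26 mm from 14 to 26 mm height, centred at x = -6 mm. 30 g. Origin: centre of the underside, z towards the step. Its rubber grips: it stays put on the slope. Starts flat in a lane of the deck, in the open upper part (deck x -0.215 to -0.125), x within 0.4 rad of the lane.
- offcut2: loose black rubber offcut (may be absent): foot 34 (x) x 26 (y) x 14 mm, and on it a step 22 x 26 mm from 14 to 26 mm height, centred at x = -6 mm. 30 g. Origin: centre of the underside, z towards the step. Its rubber grips: it stays put on the slope. Starts flat in a lane of the deck, in the open upper part (deck x -0.215 to -0.125), x within 0.4 rad of the lane.
- offcut3: loose black rubber offcut (may be absent): foot 34 (x) x 26 (y) x 14 mm, and on it a step 22 x 26 mm from 14 to 26 mm height, centred at x = -6 mm. 30 g. Origin: centre of the underside, z towards the step. Its rubber grips: it stays put on the slope. Starts flat in a lane of the deck, in the open upper part (deck x -0.215 to -0.125), x within 0.4 rad of the lane.
- offcut4: loose black rubber offcut (may be absent): foot 34 (x) x 26 (y) x 14 mm, and on it a step 22 x 26 mm from 14 to 26 mm height, centred at x = -6 mm. 30 g. Origin: centre of the underside, z towards the step. Its rubber grips: it stays put on the slope. Starts flat in a lane of the deck, in the open upper part (deck x -0.215 to -0.125), x within 0.4 rad of the lane.
- offcut5: loose black rubber offcut (may be absent): foot 34 (x) x 26 (y) x 14 mm, and on it a step 22 x 26 mm from 14 to 26 mm height, centred at x = -6 mm. 30 g. Origin: centre of the underside, z towards the step. Its rubber grips: it stays put on the slope. Starts flat in a lane of the deck, in the open upper part (deck x -0.215 to -0.125), x within 0.4 rad of the lane.
- rack: aluminium stand of the sloped drying rack, fixed, 270 mm wide; origin on the bench under its middle; the slope goes down along its +x
- deck: the rack's fixed metal deck, 250 x 270 mm, sloping 25 degrees; its frame is tilted too: x runs DOWN the slope (upper end -0.25, stop 0), z normal to it, origin on the sliding surface at the inner face of the 30 mm high stop wall, midway across. Its surface is 35 mm above the bench at the stop, 140 mm at the upper end. A carrier against the stop has its origin at x = -0.032, z = 0.
- lane3 (a point): point on the sliding surface in the middle of the third of five lanes, in the open upper part, at deck x = -0.17, y = 0. The lanes lie side by side along the slope, each 48 mm wide between ridges 5 mm wide and 6 mm high, their middles 53 mm apart: at deck y = -0.106, -0.053, 0, 0.053 and 0.106
- cover (a point): middle of the upper edge of the clear flat cover, at deck x = -0.085; the cover (4 mm thick, underside 44 mm above the deck) spans all lanes from here down to the stop, with cheeks at both outer sides; the deck above it is open
- bin: open grey plastic waste bin, fixed, 120 x 120 x 90 mm high, wall 4 mm; origin at the centre of its underside
- pad: white plastic work pad on the bench, fixed, 280 x 250 x 3 mm; origin at the centre of its underside
- lever (a joint): the fan lever on its small white switch box (70 x 50 x 25 mm): 0 leaning fully to its own -x side, 1.0 rad swung fully over to its +x side; light (under 1 N at the knob) and stays where it is left
- lever_tip (a point): centre of the lever's black ball knob (26 mm across), 120 mm from the pivot along a 10 mm rod; the pivot lies 22 mm above the bench, so the knob's centre is 127 mm up at both ends of the swing and 142 mm at mid-swing. The knob travels 115 mm along the box's +x
- lever_base: the lever's switch box, fixed, 70 x 50 x 25 mm; origin at the centre of its underside under the lever's pivot, +x is the way the lever is to be swung
- bottle: bystander: amber glass jar, 64 mm across, 130 mm high; origin under its centre
- beaker: bystander: glass beaker, 68 mm across, 85 mm high; origin under its centre
- dish: bystander: white ceramic disc, 60 mm across, 18 mm high; origin under its centre
Things that resemble listed ones, but are neither listed nor needed, are in the scene too. What is shaped like the carrier1 but red or turquoise is not meant.

How it is judged:
By the outcome, as a careful person would: the job done as asked, in the order asked, and still so for the second after the job is handed in, with the robot touching nothing.
Of carrier1, carrier2, carrier3, carrier4, carrier5 only 4 to 5 are there at a start; the rules pass over those that are not, and their reading is None.
Of offcut1, offcut2, offcut3, offcut4, offcut5 only 3 to 4 are there at a start; the rules pass over those that are not, and their reading is None.
At some moment in a run one of carrier1, carrier2, carrier3, carrier4, carrier5 may be knocked a few centimetres aside while the robot is not near it.
It also fails if it takes over 210 s, if anything falls off the work surface, if the arm or the gripper's body presses on something with over 40 N, if the wrist force passes 120 N, or if a joint passes its speed limit or range.

## Robot

A 7-joint arm with a two-finger parallel gripper is mounted at the origin on the work surface. World frame = base frame: x ahead of the robot, y to its left, z up, the work surface at z = 0. Lengths are in mm, angles in rad, forces in N, time in s.
With the tool pointing down it reaches from about 425 to 875 mm from the base axis. Payload 4.7 kg.
Tool frame: the origin (TCP) lies midway between the tips of the shut fingers; the grasp point (between the pads) lies bot.hold_point_z behind it (bot.hold_point_z is the distance from the TCP to the grasp point, in mm); z points along the fingers, y is the direction in which the jaws open and shut (so a half turn about z gives the same grasp; the last joint's range is limited). The gripper opens to 87 mm and grips with 3 to 60 N. Pads are 19 mm wide; open, the fingers measure 117 mm over their backs; the gripper's body (75 mm by 190 mm) begins 51 mm behind the grasp point.
Start: joints at [-1.143, 0.321, -0.07, 1.45, 0.023, 1.371, -0.057], TCP at [261.388, 595.149, 222.587] pointing down, gripper open.
Joint ranges: [-2.86, 2.86], [-0.3, 2.09], [-1.38, 1.24], [0.06, 2.45], [-1.56, 4.7], [0.09, 2.05], [-2.69, 2.69]. Speed limits (rad/s): [2.57, 2.57, 3.14, 3.14, 3.14, 3.14, 3.14].

## Interface

Orientations are given as a unit quaternion [w, x, y, z].
In Python, from bench import bot gives the robot as it stands. The module is installed in compiled form; this text tells all that it offers. Calls block until the motion is done:
- bot.move_pose(position, orientation): joint-space move of the TCP to a pose.
- bot.line_to(position, rot=None, vel=150, force_limit=None): straight line of the TCP; rot=None keeps the orientation; vel is the mean speed in mm/s. With force_limit (N) it stops when the force on the tool has changed by that much, and returns True; else False.
- bot.movej(angles): joint-space move.
- bot.set_gripper(opening): opening from 0.0 (shut) to 1.0 (fully open); the grip force is fixed at half the most; returns when the fingers have stopped.
- bot.dwell(seconds).
- bot.inverse_kinematics(position, orientation): joint angles nearest the present ones, or None.
- bot.get_state(): the state.
- bot.camera(name): name is "scene" or "top"; returns (picture, depth): 384x512x3 uint8, red, green, blue; 384x512 float32, mm along the optical axis (not along the pixel's ray), 0 where there is no reading.
- bot.camera_params(name): a dict with "fx", "fy", "cx", "cy" (pixels), "dist_coeffs" ([k1, k2, p1, p2, k3] as OpenCV has them; the pictures are not rectified), "world_to_cam" (4x4, takes a point from world to camera coordinates). Camera axes: x right, y down, z forward; pixel columns grow to the right and rows downward; lengths in mm; the calibration is good to about 2 mm. A picture is of the moment at which its call begins. camera_params takes no time and is no camera call.
A pose or a line that the arm cannot do raises bot.MotionError and nothing moves.
- bot.sign_off(): hands the job in, once; it reports no verdict.
The state is a dict: "t": time; "qpos": joint angles; "joint_velocities": joint speeds; "effort": joint torques, N m; "tcp_pos": TCP position; "orientation": TCP orientation; "force": force on the tool from outside, world axes, zero at the start; "ft_torque": the same for the moment, N m; "opening": opening from 0.0 (shut) to 1.0 (fully open).
Only numpy, scipy, OpenCV 4.12 (cv2) and the standard library are available. Lean on these libraries where they do the work, as an engineer would, in place of code of your own. Each camera call takes 0.05 s, during which the arm holds its last target.

## Working session

There is one attempt and no reset: what is moved stays moved. The work goes in short steps, each a Python script; the robot and the scene stay as the last script left them, time stands still between calls to the robot, and variables do not carry over. Pictures are saved under pics/ and viewed, and the job is handed in when it is done.

```bash
mkdir -p pics; ls
cat > h.py <<'E'
import numpy as np, cv2
from bench import bot
def snap(name,fn):
    im,d=bot.camera(name); cv2.imwrite(f'pics/{fn}.png',cv2.cvtColor(im,cv2.COLOR_RGB2BGR)); np.save(f'pics/{fn}.npy',d); return im,d
E
python3 - <<'E'
from h import *
for n in ('scene','top'):
    im,d=snap(n,n+'0'); p=bot.camera_params(n); print(n,{k:np.round(v,4).tolist() for k,v in p.items()})
print(bot.get_state(), bot.hold_point_z)
E
```

```text
pics
scene {'fx': 426.8875, 'fy': 426.8875, 'cx': 261.9089, 'cy': 187.5583, 'dist_coeffs': [-0.0294, 0.0, 0.0, 0.0, 0.0], 'world_to_cam': [[-0.223, 0.9748, 0.0118, 110.2393], [0.5978, 0.1463, -0.7882, -196.0243], [-0.77, -0.1687, -0.6153, 1550.9321], [0.0, 0.0, 0.0, 1.0]]}
top {'fx': 390.3924, 'fy': 390.3924, 'cx': 255.636, 'cy': 194.7527, 'dist_coeffs': [-0.1166, 0.0, 0.0, 0.0, 0.0], 'world_to_cam': [[0.0174, -0.9998, 0.0025, -11.1179], [-0.9886, -0.0176, -0.1497, 514.9298], [0.1497, 0.0001, -0.9887, 1097.6926], [0.0, 0.0, 0.0, 1.0]]}
{'t': 0.1, 'qpos': array([-1.14286373,  0.32174394, -0.07007102,  1.45156964,  0.02263368,
        1.37080073, -0.05688723]), 'joint_velocities': array([-0.00110991, -0.00142097, -0.00017537, -0.00339306,  0.00169468,
       -0.00023788, -0.00066101]), 'effort': array([ 1.87706896e-04, -4.92572808e+01, -4.05569477e-01, -3.13401675e+01,
       -6.42823800e-02,  3.94723972e-02,  5.46696845e-05]), 'tcp_pos': array([261.2401004 , 594.64222104, 221.56564251]), 'orientation': array([-1.13353923e-04,  2.05425892e-01,  9.78672289e-01, -8.60298339e-04]), 'force': array([0.45122536, 0.28698432, 0.41804696]), 'ft_torque': array([-0.0369475 ,  0.00307458,  0.03943101]), 'opening': 1.0023469206234858} 18.700000000000003
```

View pics/scene0.png

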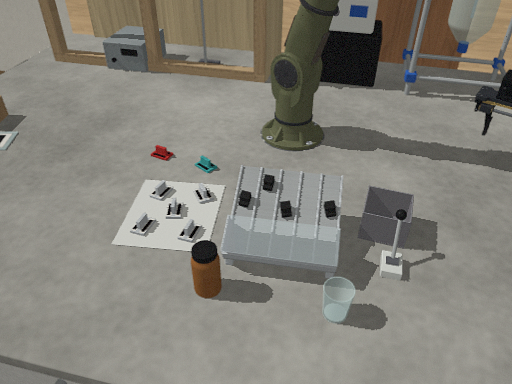

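View pics/top0.png

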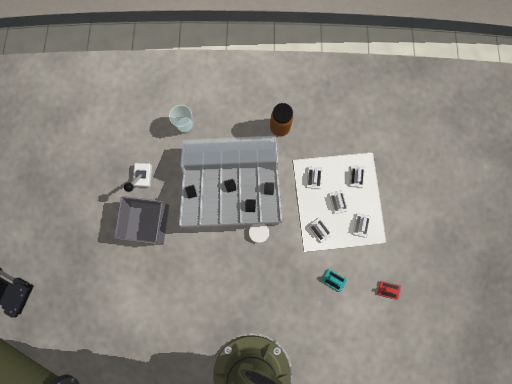

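Run:
```python
import cv2
t=cv2.imread('pics/top0.png'); s=cv2.imread('pics/scene0.png')
cv2.imwrite('pics/c1.png',cv2.resize(t[130:250,170:290],None,fx=5,fy=5,interpolation=cv2.INTER_CUBIC))
cv2.imwrite('pics/c2.png',cv2.resize(t[145:260,285:395],None,fx=5,fy=5,interpolation=cv2.INTER_CUBIC))
cv2.imwrite('pics/c3.png',cv2.resize(t[90:260,100:200],None,fx=3.5,fy=3.5,interpolation=cv2.INTER_CUBIC))
cv2.imwrite('pics/c4.png',cv2.resize(s[155:335,220:420],None,fx=3.3,fy=3.3,interpolation=cv2.INTER_CUBIC))
```

```text
(no output)
```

View pics/c1.png

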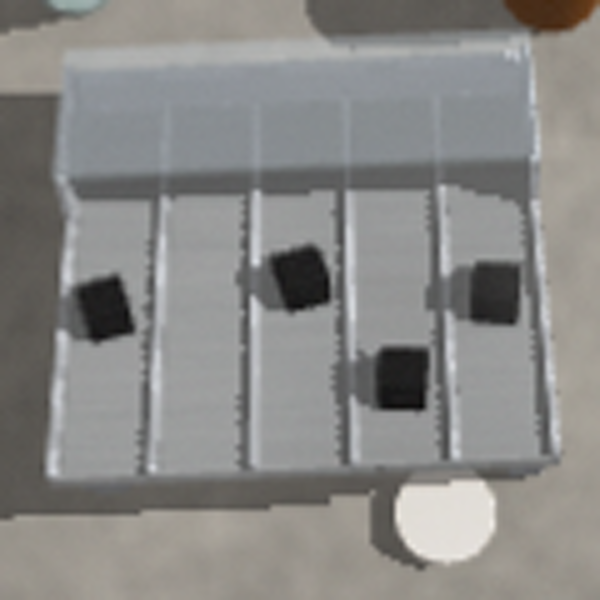

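View pics/c2.png

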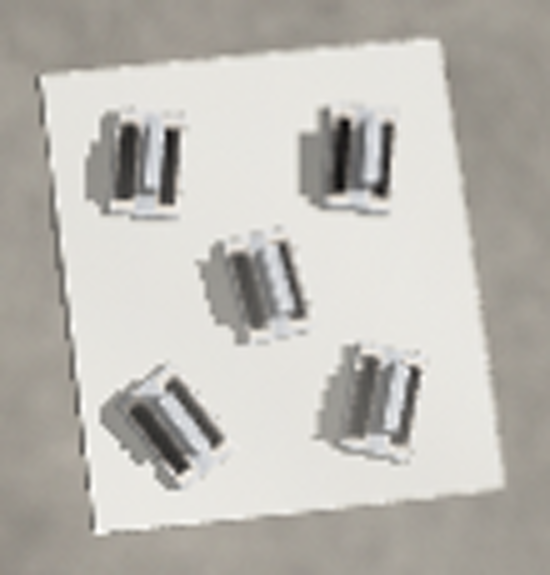

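View pics/c3.png

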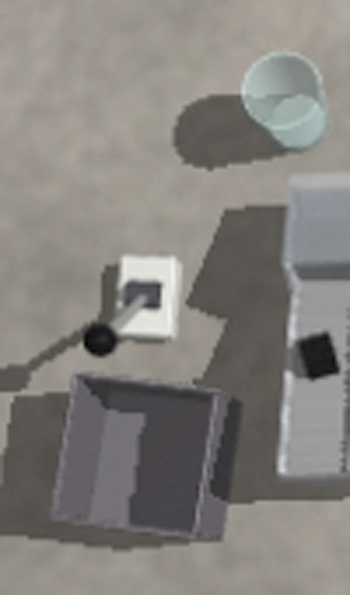

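View pics/c4.png

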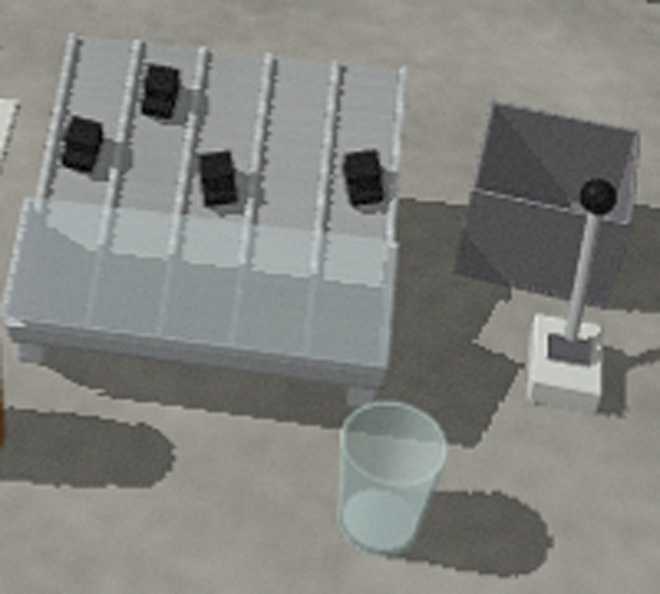

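```bash
cat >> h.py <<'E'
def cloud(name,d):
    p=bot.camera_params(name); h,w=d.shape
    uv=np.mgrid[0:h,0:w][::-1].reshape(2,-1).T.astype(np.float64).reshape(-1,1,2)
    K=np.array([[p['fx'],0,p['cx']],[0,p['fy'],p['cy']],[0,0,1]])
    n=cv2.undistortPoints(uv,K,np.array(p['dist_coeffs'])).reshape(-1,2)
    z=d.reshape(-1,1); c=np.hstack([n*z,z,np.ones_like(z)])
    return (c@np.linalg.inv(np.array(p['world_to_cam'])).T)[:,:3].reshape(h,w,3)
def proj(name,P):
    p=bot.camera_params(name);W=np.array(p['world_to_cam'])
    K=np.array([[p['fx'],0,p['cx']],[0,p['fy'],p['cy']],[0,0,1]])
    P=np.atleast_2d(np.asarray(P,float))
    return cv2.projectPoints(P.reshape(-1,1,3),cv2.Rodrigues(W[:3,:3])[0],W[:3,3],K,np.array(p['dist_coeffs']))[0].reshape(-1,2)
E
python3 - <<'E'
from h import *
d=np.load('pics/top0.npy'); im=cv2.imread('pics/top0.png').astype(int)
C=cloud('top',d); np.set_printoptions(precision=1,suppress=True)
print('zero',(d==0).mean())
g=C[60:120,300:460].reshape(-1,3); print('bench z',g[:,2].mean(),g[:,2].std())
# pad
m=(im.min(2)>200); m[:, :285]=0; m[:145]=0;m[262:]=0
P=C[m]; P=P[abs(P[:,2])<15]; print('pad z',P[:,2].mean())
m2=np.zeros(m.shape,np.uint8)
r=cv2.minAreaRect(P[:,:2].astype(np.float32)); print('pad',r)
# fins
reg=np.zeros(m.shape,bool); reg[148:255,290:390]=1
f=(reg&(C[:,:,2]>22)).astype(np.uint8); n,l=cv2.connectedComponents(f)
for i in range(1,n):
    q=C[l==i]; 
    if len(q)<8: continue
    print('fin',len(q),q.mean(0),q[:,2].max(),cv2.minAreaRect(q[:,:2].astype(np.float32)))
# deck plane
reg=np.zeros(m.shape,bool); reg[172:222,184:280]=1
q=C[reg]; qa=q
for k in range(6):
    A=np.c_[q[:,:2],np.ones(len(q))]; s=np.linalg.lstsq(A,q[:,2],rcond=None)[0]; 
    res=qa[:,2]-np.c_[qa[:,:2],np.ones(len(qa))]@s; q=qa[abs(res)<3]
print('plane',s,len(q),len(qa),'slope',np.degrees(np.arctan(np.hypot(*s[:2]))),'dir',np.degrees(np.arctan2(-s[1],-s[0])))
# offcuts
b=((im.max(2)<55)&reg).astype(np.uint8); n,l=cv2.connectedComponents(b)
for i in range(1,n):
    q=C[l==i]
    if len(q)<10: continue
    print('off',len(q),q.mean(0),(q[:,2]-np.c_[q[:,:2],np.ones(len(q))]@s).max(),np.argwhere(l==i).mean(0))
# bin,lever
reg=np.zeros(m.shape,bool); reg[190:250,110:172]=1
q=C[reg&(C[:,:,2]>70)]; print('bin',len(q),q[:,2].max(),cv2.minAreaRect(q[:,:2].astype(np.float32)))
reg=np.zeros(m.shape,bool); reg[150:195,115:160]=1
q=C[reg&(C[:,:,2]>112)]; print('knob',len(q),q.mean(0),q.max(0))
q=C[reg&(C[:,:,2]>20)&(C[:,:,2]<29)&(im.min(2)>180)]; print('box',len(q),q.mean(0),cv2.minAreaRect(q[:,:2].astype(np.float32)))
E
```

```text
zero 0.004277547200520833
bench z 4.9185698773956545 81.22292100888197
pad z 3.0390487335060383
pad ((507.60125732421875, -254.4862060546875), (280.4185791015625, 250.5511932373047), 6.974315643310547)
fin 57 [ 575.4 -176.6   35.4] 41.94583299147462 ((576.1276245117188, -177.2973175048828), (10.637849807739258, 40.69676971435547), 85.67683410644531)
fin 63 [ 581.3 -305.7   34.3] 42.721806725192664 ((583.3460083007812, -306.3270263671875), (10.171274185180664, 40.243343353271484), 87.73088073730469)
fin 63 [ 500.7 -245.5   52.9] 1162.4399361253318 ((419.8617858886719, -136.2272491455078), (37.55746078491211, 304.91845703125), 36.244422912597656)
fin 69 [ 432.2 -312.2   50.7] 1162.4399361253318 ((383.0242004394531, -169.0851287841797), (36.65857696533203, 340.4814758300781), 19.02117919921875)
fin 59 [ 415.3 -186.9   73.6] 1162.4399361253318 ((392.33544921875, -100.32781219482422), (38.532527923583984, 214.6408233642578), 15.629182815551758)
plane [ -0.7  -0.1 459.6] 672 4800 slope 34.793465204490424 dir 5.371335198055825
off 105 [526.4  67.7 123.4] 941.3125931808547 [185.4 230. ]
off 86 [517.8 -35.2 132.7] 941.3125931808547 [188.7 268.2]
off 95 [504.8 170.5 142.2] 941.3125931808547 [191.6 190.7]
off 115 [470.3  13.1 143. ] 22.83182449931701 [205.5 249.7]
bin 442 1162.4399361253318 ((426.32177734375, 188.32704162597656), (394.6361083984375, 135.1480255126953), 84.59551239013672)
knob 82 [506.6 321.  197.5] [ 530.5  354.4 1162.4]
box 204 [575.2 337.5  24.2] ((574.150390625, 342.4840087890625), (48.60342025756836, 66.0680160522461), 86.90524291992188)
```

```bash
sed -i 's/^    z=d.reshape(-1,1)/    z=np.where(d>0,d,np.nan).reshape(-1,1)/' h.py
python3 - <<'E'
from h import *
d=np.load('pics/top0.npy'); im=cv2.imread('pics/top0.png').astype(int)
C=cloud('top',d); np.set_printoptions(precision=1,suppress=True)
ok=np.isfinite(C[:,:,2]); C[~ok]=[0,0,-99]
g=C[60:120,300:460].reshape(-1,3);g=g[g[:,2]>-50]; print('bench z',g[:,2].mean(),g[:,2].std())
def rr(q): 
    r=cv2.minAreaRect(q[:,:2].astype(np.float32)); return np.round([*r[0],*r[1],r[2]],1)
reg=np.zeros(ok.shape,bool); reg[148:255,290:390]=1
f=(reg&(C[:,:,2]>25)).astype(np.uint8); n,l=cv2.connectedComponents(f)
for i in range(1,n):
    q=C[l==i]
    if len(q)<8: continue
    w,v=np.linalg.eigh(np.cov(q[:,:2].T)); a=np.arctan2(v[1,1],v[0,1])
    print('fin',len(q),q.mean(0),rr(q),'pca',np.degrees(a)%180)
reg=np.zeros(ok.shape,bool); reg[172:222,184:280]=1; reg&=ok
qa=C[reg]; q=qa[qa[:,2]>20]
for k in range(10):
    A=np.c_[q[:,:2],np.ones(len(q))]; s=np.linalg.lstsq(A,q[:,2],rcond=None)[0]
    res=qa[:,2]-np.c_[qa[:,:2],np.ones(len(qa))]@s; q=qa[abs(res)<(8 if k<4 else 4)]
print('plane',s,np.std(q[:,2]-np.c_[q[:,:2],np.ones(len(q))]@s),len(q),len(qa),'slope',np.degrees(np.arctan(np.hypot(*s[:2]))),'dir',np.degrees(np.arctan2(-s[1],-s[0])))
b=((im.max(2)<60)&reg).astype(np.uint8); n,l=cv2.connectedComponents(b)
for i in range(1,n):
    q=C[l==i]
    if len(q)<10: continue
    h=(q[:,2]-np.c_[q[:,:2],np.ones(len(q))]@s)*np.cos(np.radians(25))
    print('off',len(q),q.mean(0),np.percentile(h,[5,50,95]),rr(q))
    t=q[h>20]; print('   step',len(t),t.mean(0),rr(t))
reg=np.zeros(ok.shape,bool); reg[190:250,110:172]=1
q=C[reg&(C[:,:,2]>80)&(C[:,:,2]<96)]; print('bin',len(q),rr(q))
reg=np.zeros(ok.shape,bool); reg[150:195,115:160]=1
q=C[reg&(C[:,:,2]>117)]; print('knob',len(q),q.mean(0),q.max(0),q.min(0))
q=C[reg&(C[:,:,2]>20)&(C[:,:,2]<29)&(im.min(2)>180)]; print('box',len(q),rr(q))
# scene view too: knob
E
```

```text
bench z -0.776343156588748 2.2814170155800864
fin 54 [ 575.8 -176.8   36.1] [ 576.1 -177.3   10.6   40.7   85.7] pca 173.48220704024664
fin 57 [ 581.2 -306.1   35.5] [ 583.3 -306.3   10.2   40.2   87.7] pca 176.34764003796488
fin 59 [ 503.1 -249.6   35.6] [ 503.1 -250.3   39.7   10.8   13. ] pca 13.431732001305704
fin 63 [ 434.1 -317.    35.2] [ 434.1 -317.7   10.4   38.8   77.5] pca 167.39029428920972
fin 55 [ 417.9 -193.5   35.8] [ 418.3 -193.8   39.9   10.5   37.3] pca 38.040302995346764
plane [ -0.5  -0.  339.6] 1.677832486789271 3754 4775 slope 25.057298512892597 dir 3.4525150935064857
off 109 [528.5  68.7 113. ] [ 4.3 23.4 27.6] [531.2  69.7  32.   27.1  19.6]
   step 68 [532.6  69.3 117. ] [533.7  69.3  22.9  24.5  26.3]
off 100 [520.6 -36.6 120.6] [ 6.  24.1 27.6] [522.2 -36.7  24.3  28.2  82.1]
   step 67 [525.1 -37.2 123.5] [525.9 -36.7  24.3  20.7  87.3]
off 98 [508.5 174.5 120.3] [ 5.4 24.3 27.7] [510.1 174.7  28.1  23.7  15.2]
   step 66 [512.5 175.9 123.6] [513.1 175.6  21.9  23.6  16.9]
off 118 [470.6  12.7 142.6] [ 5.4 24.6 28. ] [472.1  12.3  30.4  26.2   0.2]
   step 79 [474.2  13.4 146.2] [474.4  13.6  22.4  23.6   1. ]
bin 312 [432.2 324.6 122.6 122.1  84. ]
knob 76 [517.  342.  135.1] [529.7 354.4 142.1] [505.3 330.7 122.7]
box 204 [574.2 342.5  48.6  66.1  86.9]
```

```bash
cat >> h.py <<'E'
S,Cc=np.sin(np.radians(25)),np.cos(np.radians(25))
def deckT(par):
    x0,y0,yaw=par; cy,sy=np.cos(yaw),np.sin(yaw)
    Rz=np.array([[cy,-sy,0],[sy,cy,0],[0,0,1]]); Ry=np.array([[Cc,0,S],[0,1,0],[-S,0,Cc]])
    R=Rz@Ry; return R,np.array([x0,y0,35.])
E
python3 - <<'E'
from h import *
from scipy.optimize import least_squares
pts=[];px=[]
for y,b,t in [(79.5,(150,472),(163,195)),(26.5,(250,467),(255,190)),(-26.5,(352,463),(343,185)),(-79.5,(453,460),(437,183))]:
    pts+=[(-249,y,5),(-85,y,6)];px+=[b,t]
px=np.array(px)/5+[170,130]-0.4
pts=np.array(pts,float)
w=np.tile([1,.3],8)
# top points: occluded by cover front edge -> row weight 0 
w=np.array([[1,1],[1,0]]*4).ravel()
def f(p):
    R,t=deckT(p); return (proj('top',pts@R.T+t)-px).ravel()*w
r=least_squares(f,[620,60,0.05]); print(r.x,np.degrees(r.x[2]),r.fun.reshape(-1,2).round(1))
np.save('deck.npy',r.x)
R,t=deckT(r.x)
for n in('top','scene'):
    im=cv2.imread(f'pics/{n}0.png'); im=cv2.resize(im,None,fx=4,fy=4,interpolation=cv2.INTER_CUBIC)
    L=[((-250,y,6),(0,y,6)) for y in (-132.5,-79.5,-26.5,26.5,79.5,132.5)]+[((-250,-135,0),(-250,135,0)),((-85,-135,46),(-85,135,46)),((0,-135,30),(0,135,30)),((0,-135,48),(0,135,48))]
    for a,b in L:
        q=(proj(n,np.array([a,b])@R.T+t)+.5)*4-.5
        cv2.line(im,*[tuple(int(v) for v in k) for k in q],(0,0,255),1)
    c=im[520:1000,680:1160] if n=='top' else im[600:1150,850:1420]
    cv2.imwrite(f'pics/o_{n}.png',c)
# plane compare using depth
d=np.load('pics/top0.npy');C=cloud('top',d)[172:222,184:280].reshape(-1,3);C=C[np.isfinite(C[:,0])]
q=(C-t)@R; q=q[abs(q[:,2])<5]; print('deck z resid',np.median(q[:,2]))
E
```

```text
[6.47123893e+02 7.78735405e+01 6.17280702e-02] 3.5367578999467866 [[-0.1 -0. ]
 [-0.6  0. ]
 [ 0.1  0.1]
 [-0.4  0. ]
 [-0.1  0.1]
 [ 0.6  0. ]
 [ 0.  -0.2]
 [ 0.5  0. ]]
deck z resid 0.5730627637011284
```

View pics/o_top.png

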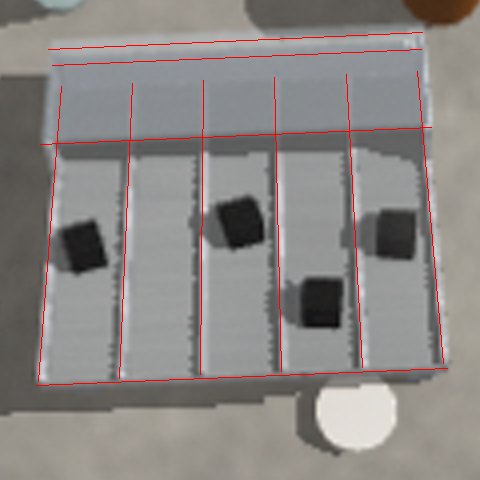

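View pics/o_scene.png

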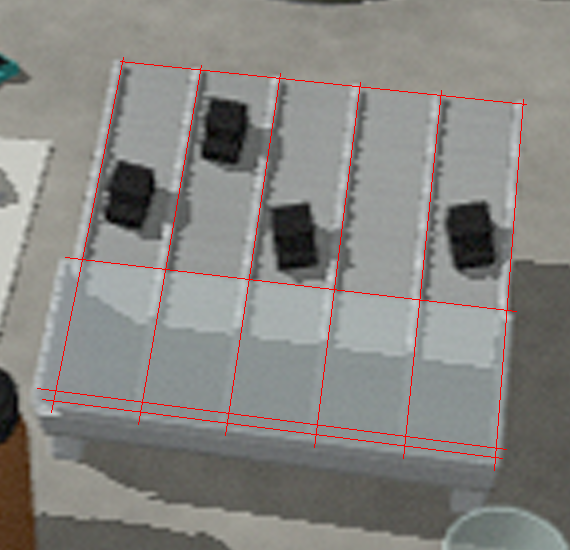

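```bash
cat >> h.py <<'E'
from scipy.spatial.transform import Rotation as Ro
P=np.load('deck.npy') 
def deck(p,par=None):
    R,t=deckT(P if par is None else par); return R@np.asarray(p,float)+t
def q_of(z,yaxis):
    z=z/np.linalg.norm(z); y=yaxis-z*(yaxis@z); y/=np.linalg.norm(y); x=np.cross(y,z)
    q=Ro.from_matrix(np.c_[x,y,z]).as_quat(); return np.array([q[3],q[0],q[1],q[2]])
def q_deck(yaw=0.,par=None):
    R,t=deckT(P if par is None else par); yv=R@np.array([-np.sin(yaw),np.cos(yaw),0]); return q_of(-R[:,2],yv)
def q_down(yaw=0.): return q_of(np.array([0,0,-1.]),np.array([-np.sin(yaw),np.cos(yaw),0]))
def T(): return round(bot.get_state()['t'],1)
E
python3 - <<'E'
from h import *
np.set_printoptions(precision=2,suppress=True)
R,t=deckT(P)
d=np.load('pics/top0.npy'); im=cv2.imread('pics/top0.png').astype(int)
for n in('top','scene'):
    d=np.load(f'pics/{n}0.npy'); im=cv2.imread(f'pics/{n}0.png').astype(int)
    C=cloud(n,d);C[~np.isfinite(C[:,:,0])]=0; D=(C-t)@R
    reg=(D[:,:,0]>-245)&(D[:,:,0]<-90)&(abs(D[:,:,1])<135)&(D[:,:,2]>19)&(D[:,:,2]<35)&(im.max(2)<70)
    k,l=cv2.connectedComponents(reg.astype(np.uint8))
    for i in range(1,k):
        q=D[l==i]
        if len(q)<20: continue
        r=cv2.minAreaRect(q[:,:2].astype(np.float32)); print(n,len(q),'step deck',q.mean(0),np.round(r[0],1),np.round(r[1],1),round(r[2],1))
        # lower foot
        m=(D[:,:,2]>9)&(D[:,:,2]<17)&(im.max(2)<70)&(np.hypot(D[:,:,0]-r[0][0],D[:,:,1]-r[0][1])<30)
        print('    foot-level mean',D[m].mean(0),m.sum())
s=bot.get_state()['qpos']
for nm,p,q in [('d1',deck([-200,-106,10]),q_deck()),('d5',deck([-170,106,10]),q_deck()),('d5h',deck([-170,106,100]),q_deck()),('d1h',deck([-170,-106,100]),q_deck()),('bin',[432,325,60],q_down()),('binh',[432,325,220],q_down()),('c',[418,-193,13],q_down(.65)),('ch',[418,-193,150],q_down(.65)),('c2',[583,-306,13],q_down(-.05)),('c3',[434,-317,13],q_down(-.2))]:
    a=bot.inverse_kinematics(p,q); print(nm,a)
E
```

```text
top 73 step deck [-139.21   -1.85   25.35] [-137.9   -1.9] [22.3 24.7] 18.7
    foot-level mean [-138.85   -0.25   12.99] 24
top 79 step deck [-154.24 -106.89   25.22] [-152.6 -106.6] [24.4 23.9] 86.4
    foot-level mean [-162.17 -102.37   12.27] 11
top 71 step deck [-153.52  106.21   25.91] [-152.   106.5] [23. 24.] 18.3
    foot-level mean [-159.18  104.3    13.46] 15
top 82 step deck [-207.16  -53.55   26.03] [-205.6  -53.5] [23.8 24.4] 87.4
    foot-level mean [-208.98  -57.01   12.68] 19
scene 78 step deck [-201.68  -55.65   26.81] [-202.4  -55.5] [22.1 23.4] 8.0
    foot-level mean [-188.15  -56.4    14.13] 45
scene 86 step deck [-149.18 -108.26   26.42] [-150.9 -108.7] [24.9 23.1] 82.1
    foot-level mean [-135.03 -110.02   14.27] 51
scene 87 step deck [-133.66   -4.31   26.62] [-135.    -4.8] [22.2 24.7] 17.5
    foot-level mean [-119.43    0.03   14.39] 51
scene 90 step deck [-147.84  103.66   26.87] [-149.3  103.6] [21.3 25.6] 17.5
    foot-level mean [-133.91  108.26   14.35] 55
d1 [-0.38  0.4   0.48  1.66 -0.11  1.56  1.77]
d5 [-0.49  0.47  0.23  1.56 -0.19  1.56  1.41]
d5h [-0.47  0.48  0.24  1.37 -0.19  1.74  1.41]
d1h [-0.33  0.48  0.47  1.41 -0.13  1.73  1.77]
bin [-0.73  0.23  0.04  1.91 -0.01  1.    0.89]
binh [-0.74  0.09  0.05  1.73 -0.    1.32  0.88]
c [ 1.3   0.28 -0.99  2.1   0.3   0.91  2.36]
ch [-0.73 -0.13  1.06  2.03  0.13  1.18  2.5 ]
c2 [-0.13  0.62  0.76  1.66 -0.48  1.06  2.31]
c3 [-0.23  0.43  0.95  1.97 -0.43  0.95  2.31]
```

Run:
```python
from h import *
np.set_printoptions(precision=2,suppress=True)
R,t=deckT(P)
q=q_deck()
def dk(): return (bot.get_state()['tcp_pos']-t)@R
bot.move_pose(deck([-190,53,110]),q); print(T(),dk())
im,_=snap('scene','probe'); bot.set_gripper(0.0)
bot.line_to(deck([-190,53,15]),vel=150)
h=bot.line_to(deck([-190,53,-6]),vel=25,force_limit=4); z=dk(); print('z',h,z,T())
z0=z[2]+2.5
bot.line_to(deck([z[0],53,z0]),vel=50); 
h=bot.line_to(deck([-190,53+24,z0]),vel=25,force_limit=3); a=dk(); print(h,a)
bot.line_to(deck([-190,53,z0]),vel=100)
h=bot.line_to(deck([-190,53-24,z0]),vel=25,force_limit=3); b=dk(); print(h,b)
bot.line_to(deck([-190,53,z0]),vel=100)
bot.line_to(deck([-190,53,60]),vel=150)
print('mid',(a+b)/2,T(),bot.get_state()['qpos'])
```

```text
2.0 [-190.15   54.48  109.92]
z True [-189.91   52.95    1.35] 5.0
True [-190.05   66.35    3.25]
True [-190.03   36.6     3.46]
mid [-190.04   51.47    3.36] 7.7 [-0.45  0.41  0.28  1.53 -0.16  1.66  1.48]
```

View pics/probe.png

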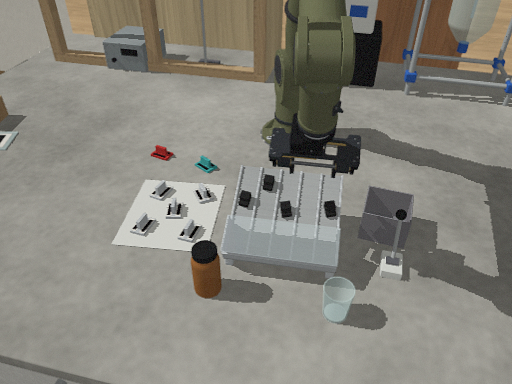

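```bash
python3 - <<'E'
from h import *
c,s=np.cos(P[2]),np.sin(P[2]); P=P+np.array([3*c+1.5*s,3*s-1.5*c,0]); np.save('deck.npy',P); print(P)
E
cat >> h.py <<'E'
def up_line(z,vel=300):
    p=bot.get_state()['tcp_pos'].copy(); p[2]=z; bot.line_to(p,vel=vel)
def offcut(x,y,yaw,drop):
    q=q_deck(yaw)
    bot.set_gripper(0.55)
    bot.move_pose(deck([x,y,70]),q)
    h=bot.line_to(deck([x,y,8.5]),vel=120,force_limit=12)
    bot.set_gripper(0.1); g=bot.get_state()['opening']
    bot.line_to(deck([x,y,80]),vel=150)
    print('grip opening',g,'stop',h,bot.get_state()['opening'],T())
    up_line(230)
    bot.move_pose([*drop,220],q_down())
    bot.line_to([*drop,62],vel=250)
    bot.set_gripper(0.6)
    bot.line_to([*drop,220],vel=350); print(T())
E
python3 - <<'E'
from h import *
offcut(-138,-2,np.radians(18),(420,318))
snap('top','a1');snap('scene','b1')
E
```

```text
[6.50210713e+02 7.65614639e+01 6.17280702e-02]
grip opening 0.29472257403922447 stop False 0.29603584234758035 11.0
14.6
```

View pics/a1.png

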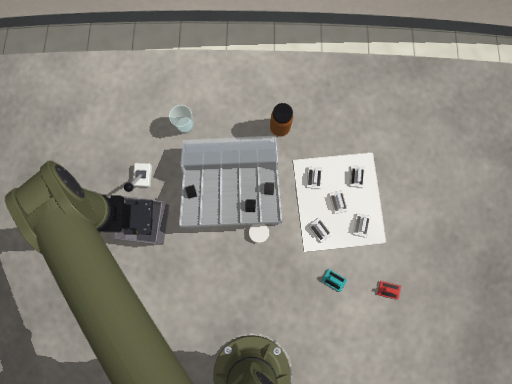

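View pics/b1.png

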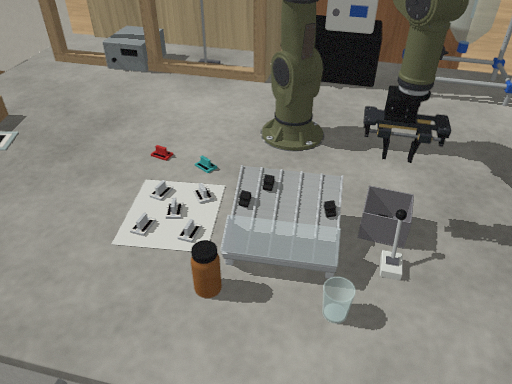

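```bash
python3 - <<'E'
from h import *
offcut(-153,-107.,np.radians(-5),(448,318))
offcut(-206,-53.8,np.radians(2),(420,332))
offcut(-152,106,np.radians(18),(448,332))
bot.move_pose([480,60,330],q_down())
snap('top','a2');snap('scene','b2');print(bot.get_state()['qpos'])
bot.move_pose([300,300,330],q_down())
E
python3 - <<'E'
from h import *
im,_=snap('top','a3')
a=cv2.imread('pics/a3.png');b=cv2.imread('pics/b2.png')
f=lambda x:cv2.resize(x,(400,400),interpolation=cv2.INTER_CUBIC)
cv2.imwrite('pics/m3.png',np.hstack([f(a[150:250,90:190]),f(b[160:280,330:450])]));print(T())
E
```

```text
grip opening 0.2986043957792941 stop False 0.2970464000520896 18.4
22.3
grip opening 0.30698150043611816 stop False 0.3056470753741424 25.6
29.3
grip opening 0.29304608138677846 stop False 0.3025144641952744 32.5
35.8
[-1.41493439 -0.24383545  1.05674662  1.69856678  0.21340593  1.56600741
  1.20168604]
38.2
```

View pics/a3.png

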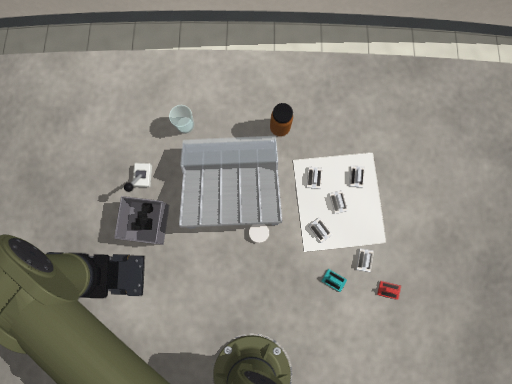

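View pics/m3.png

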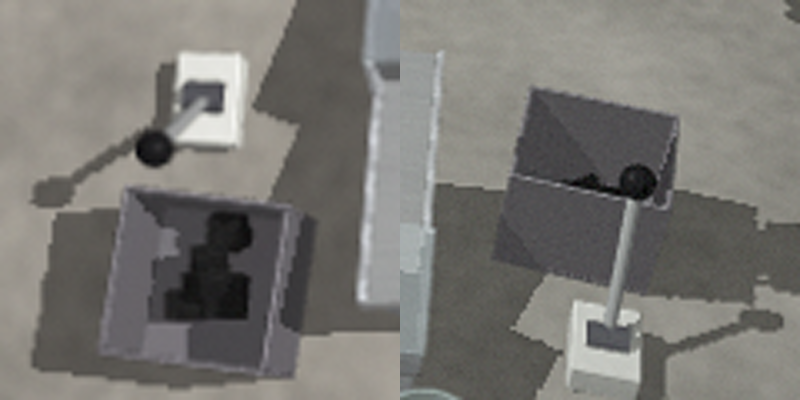

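```bash
cat >> h.py <<'E'
def carriers(fn=None,name='top'):
    im,d=bot.camera(name)
    if fn: cv2.imwrite(f'pics/{fn}.png',cv2.cvtColor(im,cv2.COLOR_RGB2BGR))
    C=cloud(name,d); C[~np.isfinite(C[:,:,0])]=-999
    X=C[:,:,0]+3;Y=C[:,:,1]-1.5;Z=C[:,:,2]
    i32=im.astype(int); grey=(i32.max(2)-i32.min(2))<40
    reg=(X>280)&(X<680)&(Y<-110)&(Y>-460)&(Z>22)&(Z<45)&grey
    k,l=cv2.connectedComponents(reg.astype(np.uint8)); out=[]
    for i in range(1,k):
        m=l==i
        if m.sum()<25: continue
        q=np.c_[X[m],Y[m]].astype(np.float32); (cx,cy),(w,h),a=cv2.minAreaRect(q)
        wv,v=np.linalg.eigh(np.cov(q.T)); pa=np.arctan2(v[1,1],v[0,1]); pa=(pa+np.pi/2)%np.pi-np.pi/2
        ma=np.radians(a if w>h else a+90); ma=(ma+np.pi/2)%np.pi-np.pi/2
        ma=pa+((ma-pa+np.pi/2)%np.pi-np.pi/2)
        v_,u_=np.argwhere(m).mean(0)
        out.append((round(cx,1),round(cy,1),round((pa+ma)/2,3),round(max(w,h),1),round(min(w,h),1),round(u_),round(v_)))
    return out
def pick(x,y,yaw,zs):
    bot.set_gripper(0.5)
    q=q_down(yaw); bot.move_pose([x,y,110],q)
    h=bot.line_to([x,y,zs+10.5],vel=120,force_limit=12)
    bot.set_gripper(0.0); g=bot.get_state()['opening']
    bot.line_to([x,y,230],vel=250); print('pick',h,g,bot.get_state()['opening'],bot.get_state()['tcp_pos'].round(1),T())
def hover(lane,x=-165,z=60):
    bot.move_pose(deck([x,lane,z]),q_deck())
def release(lane,x=-165):
    h=bot.line_to(deck([x,lane,11.5]),vel=80,force_limit=8); print('down stop',h,bot.get_state()['opening'])
    bot.set_gripper(0.4); bot.dwell(0.3)
    bot.line_to(deck([x,lane,90]),vel=250); print('rel',T())
E
python3 - <<'E'
from h import *
for c in carriers(): 
    print(c)
    for f in (0,np.pi): print('   ',bot.inverse_kinematics([c[0],c[1],13],q_down(c[2]+f)))
E
```

```text
(578.8, -178.9, np.float64(-0.094), 39.6, 10.4, 315, 176)
    [-0.27437004  0.48125273  0.65545513  1.79692895 -0.34643342  0.9807898
  1.99884768]
    [-0.55652439  0.66231319  1.06611096  1.80532895 -0.65699245  1.07871753
 -0.91214119]
(585.9, -308.4, np.float64(-0.081), 41.0, 11.5, 358, 175)
    [ 0.20943375  0.52528416  0.30513711  1.6367703  -0.17917826  1.00712649
  2.06175046]
    [-0.2997435   0.78288581  1.06312684  1.65518917 -0.738222    1.15772661
 -0.69594751]
(506.1, -251.7, np.float64(0.235), 39.9, 11.4, 340, 201)
    [-0.39384658  0.51859438  0.99036944  1.90653664 -0.51611978  0.99704915
  2.63478462]
    [-0.38217727  0.50978248  0.97344982  1.90624488 -0.50270417  0.9926091
 -0.51729692]
(421.1, -194.9, np.float64(0.633), 39.8, 10.5, 321, 229)
    [ 0.61936886  0.16270844 -0.25709601  2.11010998  0.05370215  0.87474258
  2.53486693]
    [-0.48301005  0.21410958  0.93264669  2.14467567 -0.22319011  0.88046151
 -0.35570772]
(335.1, -329.9, np.float64(-0.201), 40.0, 11.2, 367, 260)
    [ 0.26076612  0.17123936  0.49298564  2.12001074 -0.1054272   0.87314593
  2.18530665]
    [-0.25268697  0.28157664  1.0779927   2.132941   -0.3183926   0.89791515
 -0.76081496]
```

```bash
sed -i 's/q=q_down(yaw); bot.move_pose(\[x,y,110\]/q=q_down(yaw+np.pi); bot.move_pose([x,y,110]/; s/bot.move_pose(deck(\[x,lane,z\]),q_deck())/bot.move_pose(deck([x,lane,z]),q_deck(np.pi))/' h.py
python3 - <<'E'
from h import *
bot.movej([-0.33,.35,.47,1.41,-.13,1.65,1.77-np.pi]); print(bot.get_state()['tcp_pos'],T())
pick(578.8,-178.9,-0.094,3)
print(bot.get_state()['qpos'].round(2))
hover(-106,z=60); print(bot.get_state()['qpos'].round(2))
bot.line_to(deck([-165,-106,20]),vel=120)
snap('top','a4');snap('scene','b4'); print(carriers())
a=cv2.imread('pics/a4.png');b=cv2.imread('pics/b4.png')
f=lambda x:cv2.resize(x,(400,400),interpolation=cv2.INTER_CUBIC)
cv2.imwrite('pics/m4.png',np.hstack([f(a[130:250,200:320]),f(b[140:260,200:320])]))
E
```

```text
[572.86352882 -41.0994742  254.41098178] 40.1
pick False 0.10854642967232864 0.11430245863213635 [ 577.9 -178.6  228.3] 44.0
[-0.21  0.24  0.56  1.58 -0.13  1.36 -1.3 ]
[-0.33  0.49  0.45  1.48 -0.13  1.65 -1.37]
[(586.5, -308.4, np.float64(-0.079), 41.5, 10.8, 358, 175), (506.0, -251.4, np.float64(0.244), 39.9, 10.8, 340, 200), (421.5, -195.5, np.float64(0.65), 39.6, 10.9, 321, 229), (335.3, -330.0, np.float64(-0.203), 40.5, 11.9, 367, 260)]
```

View pics/m4.png

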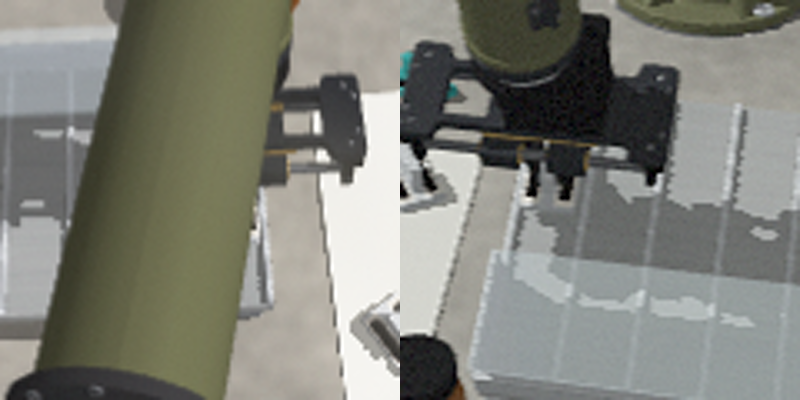

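Run:
```python
from h import *
b=cv2.imread('pics/b4.png')
b=cv2.convertScaleAbs(b[175:235,220:300],alpha=1.6,beta=20)
cv2.imwrite('pics/m5.png',cv2.resize(b,(800,600),interpolation=cv2.INTER_CUBIC))
```

View pics/m5.png

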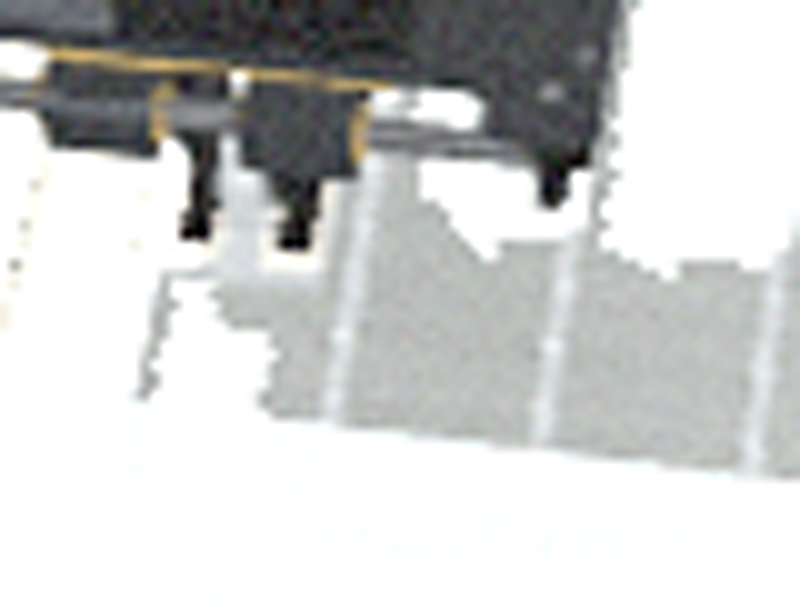

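```bash
cat >> h.py <<'E'
def view2(n):
    a=cv2.imread(f'pics/a{n}.png');b=cv2.imread(f'pics/b{n}.png')
    f=lambda x:cv2.resize(x,(400,400),interpolation=cv2.INTER_CUBIC)
    cv2.imwrite(f'pics/m{n}.png',np.hstack([f(a[125:245,170:290]),f(b[155:285,220:350])]))
E
python3 - <<'E'
from h import *
release(-106)
bot.move_pose([480,-330,300],q_down(np.pi)); snap('top','a6');snap('scene','b6');view2(6);print(T(),bot.get_state()['qpos'].round(2))
E
```

```text
down stop False 0.11123217509881421
rel 47.1
48.5 [-0.07  0.17  0.71  1.53 -0.11  1.49 -0.92]
```

View pics/m6.png

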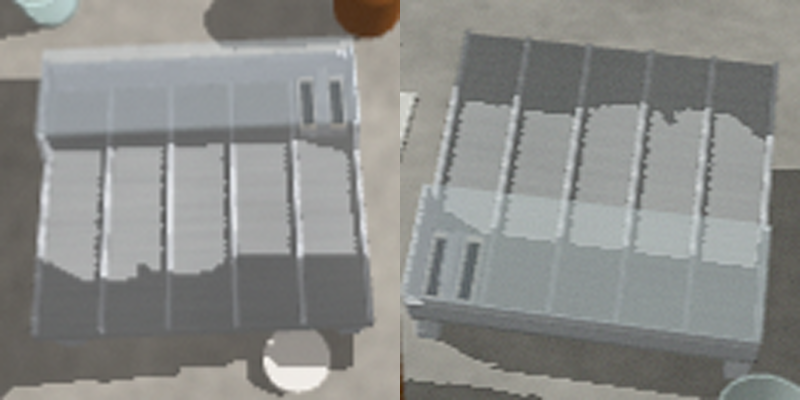

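Run:
```python
from h import *
def do(target,zs,lane):
    c=min(carriers(),key=lambda c:np.hypot(c[0]-target[0],c[1]-target[1])); print(c)
    pick(c[0],c[1],c[2],zs); 
    if bot.get_state()['opening']<0.06: raise SystemExit('no grip')
    hover(lane); release(lane)
hover(-53,z=100)
do((586,-308),3,-53)
do((506,-251),3,0)
snap('top','a7');snap('scene','b7');view2(7);print(carriers(),T(),bot.get_state()['qpos'].round(2))
```

```text
(586.2, -308.1, np.float64(-0.059), 39.9, 10.5, 358, 175)
pick False 0.11489864223483591 0.11006809678227487 [ 585.4 -307.5  228.2] 54.3
down stop True 0.11264740156582469
rel 57.7
(506.0, -251.8, np.float64(0.237), 39.4, 11.0, 340, 201)
pick False 0.11485378360304063 0.11100356755424404 [ 505.2 -251.3  228.5] 62.0
down stop True 0.11388382614654331
rel 65.4
[(421.4, -195.7, np.float64(0.657), 39.8, 10.3, 321, 229), (335.2, -329.7, np.float64(-0.19), 39.8, 11.4, 367, 260)] 65.5 [-0.59  0.52  0.62  1.42 -0.26  1.73 -1.46]
```

View pics/m7.png

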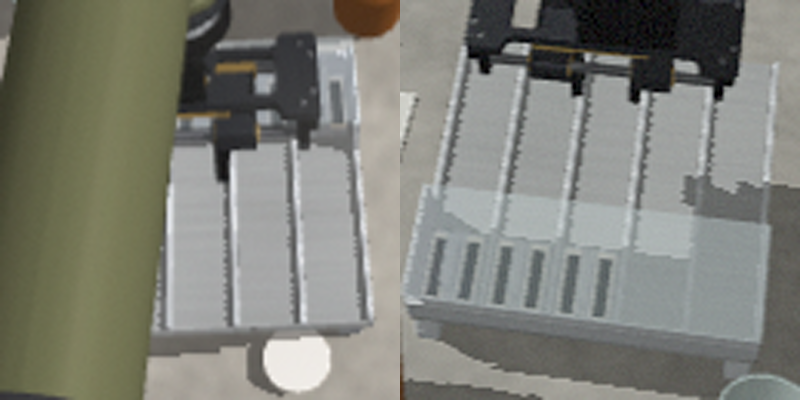

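Run:
```python
from h import *
def do(target,zs,lane):
    c=min(carriers(),key=lambda c:np.hypot(c[0]-target[0],c[1]-target[1])); print(c)
    pick(c[0],c[1],c[2],zs); 
    if bot.get_state()['opening']<0.06: raise SystemExit('no grip')
    hover(lane); release(lane)
do((421,-195),3,53)
do((335,-330),0,106)
print(T(),bot.get_state()['qpos'].round(2))
bot.move_pose([450,-250,300],q_down(np.pi))
snap('top','a8');snap('scene','b8');view2(8)
```

```text
(421.3, -195.4, np.float64(0.649), 39.5, 10.4, 321, 229)
pick False 0.11315778551252575 0.11140762604246071 [ 420.4 -195.2  228.6] 69.9
down stop True 0.11120618738505234
rel 73.3
(335.3, -330.0, np.float64(-0.223), 39.8, 10.7, 367, 260)
pick False 0.11010898331897759 0.11339326992524301 [ 334.4 -329.6  228.6] 78.4
down stop True 0.1108345160898766
rel 82.5
82.5 [-0.6   0.52  0.43  1.37 -0.26  1.74 -1.67]
```

View pics/m8.png

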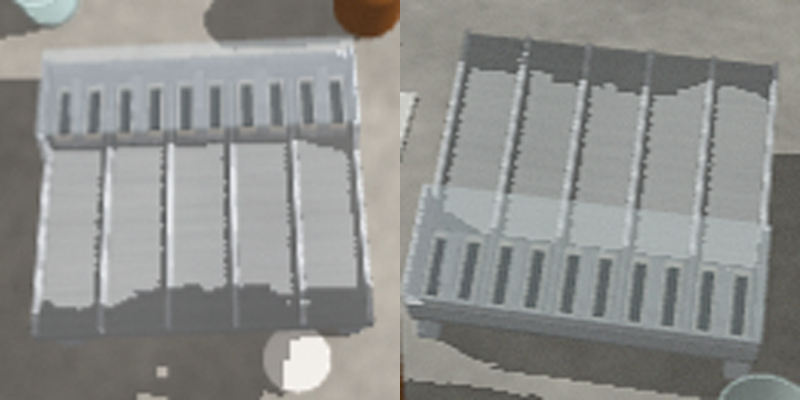

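View pics/b8.png

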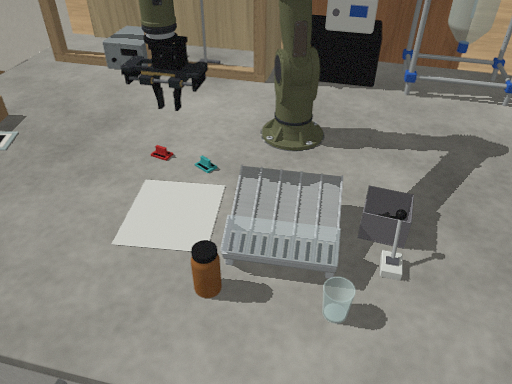

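```bash
cat >> h.py <<'E'
def knob(n,fn,lo=(480,300,100),hi=(680,380,165)):
    from scipy.optimize import least_squares
    C=cloud(n,np.load(f'pics/{fn}.npy')); im=cv2.imread(f'pics/{fn}.png'); C=C[(im.max(2)<75)&np.isfinite(C[:,:,0])]
    q=C[((C>lo)&(C<hi)).all(1)]
    r=least_squares(lambda c:np.linalg.norm(q-c,axis=1)-13,q.mean(0)-[0,0,5],loss='soft_l1'); return r.x.round(1),len(q)
E
python3 - <<'E'
from h import *
print(knob('top','a8'),knob('scene','b8'))
d=np.load('pics/top0.npy')
for n,fn in(('top','a8'),('scene','b8')):
    im=cv2.imread(f'pics/{fn}.png').astype(int);C=cloud(n,np.load(f'pics/{fn}.npy'))
    X=C[:,:,0];m=(X>520)&(X<630)&(C[:,:,1]>300)&(C[:,:,1]<385)&(C[:,:,2]>20)&(C[:,:,2]<30)&(im.min(2)>150)
    print(n,m.sum(),cv2.minAreaRect(C[m][:,:2].astype(np.float32)))
E
```

```text
(array([518.3, 344.9, 127.5]), 64) (array([519.1, 344. , 127.8]), 98)
top 232 ((573.9298706054688, 343.26025390625), (49.21759033203125, 68.04957580566406), 88.5325927734375)
scene 282 ((577.1339111328125, 340.7059020996094), (47.26430892944336, 73.41917419433594), 88.97601318359375)
```

Run:
```python
from h import *
bot.set_gripper(0.0)
q=q_down(-0.03)
bot.move_pose([480,200,300],q)
bot.move_pose([475,344,240],q)
bot.line_to([475,344,112],vel=200)
h=bot.line_to([595,341.5,112],vel=80,force_limit=8); s=bot.get_state(); print(h,s['tcp_pos'],s['force'],T())
if not h:
    h=bot.line_to([625,341,112],vel=30,force_limit=5); s=bot.get_state(); print(h,s['tcp_pos'],s['force'],T())
snap('scene','b9')
p=s['tcp_pos']; bot.line_to([p[0]-40,342,112],vel=120); bot.line_to([p[0]-40,342,260],vel=250)
bot.move_pose([300,350,330],q)
snap('top','a10');snap('scene','b10');print(knob('top','a10'),knob('scene','b10'),T())
```

```text
False [594.84657892 341.73598858 112.26852382] [0.62637037 0.15821587 0.08271179] 90.2
True [609.61925604 341.47069258 111.36115692] [-2.6304856  -0.58864807  3.89522094] 90.8
(array([632., 342., 127.]), 66) (array([633.8, 341.2, 127.4]), 110) 93.2
```

View pics/a10.png

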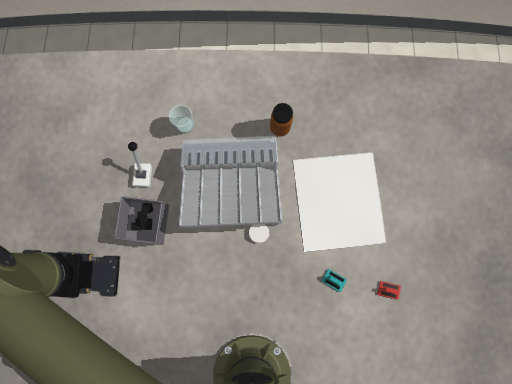

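View pics/b10.png

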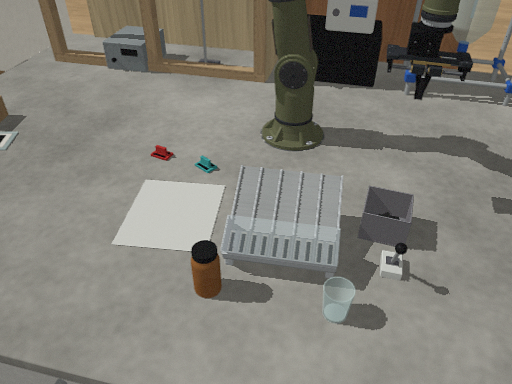

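Run:
```python
from h import *
q=q_down(-0.03)
bot.move_pose([570,342,260],q); bot.line_to([580,342,114],vel=200)
h=bot.line_to([622,341,114],vel=25,force_limit=10); s=bot.get_state(); print(h,s['tcp_pos'],s['force'],T())
bot.line_to([565,342,114],vel=120); bot.line_to([565,342,260],vel=250)
bot.move_pose([300,350,330],q)
snap('top','a11');snap('scene','b11');print(knob('top','a11'),knob('scene','b11'),T());view2(11)
```

```text
True [609.69547221 341.49371889 113.05310572] [-1.40130439 -0.06424959  0.97681257] 96.4
(array([632. , 341.9, 126.8]), 67) (array([633.7, 340.9, 127.2]), 110) 98.8
```

View pics/m11.png

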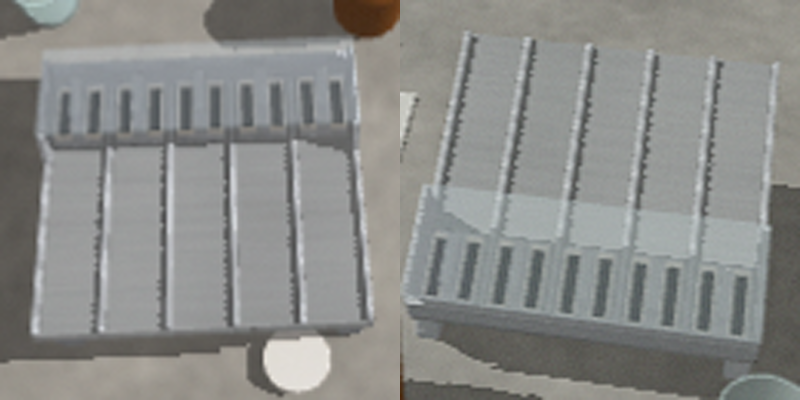

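The lever stopped at the same point under double the push, so it is at its end. All five carriers sit at the stop.

```bash
python3 -c "
from h import *
bot.sign_off(); print(T())"
```

```text
the job is handed in; nothing more can be done
the job is handed in; nothing more can be done
```

The job is done and handed in at about 99 s of the 210 s.

- **Offcuts:** I put all four black offcuts in the grey bin first; the overhead picture showed them inside it.
- **Carriers:** There were five. I let each one go, fin up, in its own lane. The last pictures from both cameras show all five straight and against the stop. One carrier was knocked off the pad onto the bench during the run, so I measured it again and picked it up there.
- **Lever:** I swung it over last. It stopped at the same place on a second, firmer push. The knob moved about 114 mm of the nominal 115 mm and sits about 127 mm up, so I take it as fully over.
- **Left alone:** The jar, beaker and dish look unmoved. I did not touch the red and turquoise look-alikes.

The two cameras disagreed by about 2–4 mm on positions. I corrected the deck position by touching the deck and both ridges of the empty lane. On four of the five carrier placings the descent stopped early on light contact with the deck; all of them still slid down properly.

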